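# Index the brush head to the gauge and lock the table

## Task

Turn the indexing table until the brush head that stands bristles up is under the gauge blade and the table has clicked into its detent there. Then lock the table: tighten the black ratchet knob of the clamp clockwise until the screw comes to its stop and the knob slips and clicks, a few clicks at most and never half a turn of slipping. Leave the loose things standing round the table where they are.

Things in the scene. Friction and masses are not known exactly. Their poses are not given: they have to be found in the camera images.
- base: Fixed base of a four-station rotary indexing table for brush heads. Origin on the turning axis, at the work surface; z up. In its axes: gauge post along +x, clamp along -y (column 44 x 36 mm round the knob's axis, 46 mm high; a strap up to 60 mm high reaches from it over the rim), detent housing along +y (26 mm square, 48 mm high, centred 168 mm out).
- table (a joint): Turning angle of the disc (rad), endless both ways; 0 or any whole turn: bristle-up head under the gauge. Positive is anticlockwise from above. Disc 256 mm across, top 45 mm high. A sprung roller clicks in at each quarter turn: released within 0.06 rad of one, the disc is drawn to it. Passing one takes about 0.9 N m (9 N at a post); elsewhere friction is 0.04 N m and it stays where left.
- bristle_head (a point): Top centre of the brush head standing bristles up in its white ferrule (74 mm across, 74 mm tall, fixed to the disc), 75 mm from the axis, 119 mm above the work surface. The other stations, anticlockwise from it, all fixed: a brush head upside down (white ferrule on top, 74 mm tall), a bare ferrule ring 22 mm tall, a bare ferrule ring 40 mm tall.
- gauge (a point): Point under the gauge blade, 75 mm from the axis, 15 mm above where the bristle-up head's top belongs. The steel blade (22 mm wide, underside 134 mm, top 144 mm high, its screw head 154 mm) reaches from its post (18 x 30 mm, 156 mm from the axis along base +x) in to 27 mm from the axis. Heads and posts pass beneath it; a gripper holding a post cannot.
- knob (a point): Grip centre of the clamp's ratchet knob, 91 mm above the work surface, 190 mm from the disc's axis: a black upright bar 44 mm long (this point's x) and 14 mm thick (its y), top 16 mm above this point, on a round collar 36 mm across whose top is 15 mm below it. The point turns with the knob about its vertical z.
- screw (a joint): Angle of the clamp screw (rad), grows as the knob is turned clockwise seen from above. Starts between 0 and 1.2; firm stop at 2.2, where the strap bears on the disc and brakes it. Friction 0.04 N m; stays where it is left.
- cap (a joint): Slip of the ratchet knob on its screw (rad), 0 at the start. With the screw at its stop, turning on clockwise makes the knob slip against a steady 0.15 N m and this grows; the first click counts at 0.25, and past 3.1 the knob is overrun.
- post0 (a point): Top centre of grip post 0: a round upright steel post 16 mm thick on the disc, 75 mm tall, its top 120 mm above the work surface, 105 mm from the turning axis, standing 45 degrees anticlockwise from the bristle-up head. The nearest station parts leave about 28 mm free beside it, more toward and away from the axis.
- post1 (a point): Top centre of grip post 1: a round upright steel post 16 mm thick on the disc, 75 mm tall, its top 120 mm above the work surface, 105 mm from the turning axis, standing 135 degrees anticlockwise from the bristle-up head. The nearest station parts leave about 28 mm free beside it, more toward and away from the axis.
- post2 (a point): Top centre of grip post 2: a round upright steel post 16 mm thick on the disc, 75 mm tall, its top 120 mm above the work surface, 105 mm from the turning axis, standing 225 degrees anticlockwise from the bristle-up head. The nearest station parts leave about 28 mm free beside it, more toward and away from the axis.
- post3 (a point): Top centre of grip post 3: a round upright steel post 16 mm thick on the disc, 75 mm tall, its top 120 mm above the work surface, 105 mm from the turning axis, standing 315 degrees anticlockwise from the bristle-up head. The nearest station parts leave about 28 mm free beside it, more toward and away from the axis.
- black_pot: Bystander, loose on the work surface: black moulded pot, 76 mm across, 62 mm tall. Origin at the centre of its underside.
- tar_pot: Bystander, loose on the work surface: small dark iron pot, 72 mm across, 40 mm tall. Origin at the centre of its underside.
- spare_head: Bystander, loose on the work surface: spare brush head standing loose beside the clamp, about 85 x 77 mm, 84 mm tall. Origin at the centre of its underside.
- ferrule: Bystander, loose on the work surface: loose white plastic ferrule ring, 68 mm across, 26 mm tall. Origin at the centre of its underside.
- lid: Bystander, loose on the work surface: round brown turned lid, 86 mm across, 26 mm tall. Origin at the centre of its underside.
- stone: Bystander, loose on the work surface: grey whetstone, 109 x 67 mm, 18 mm tall. Origin at the centre of its underside.
- tin: Bystander, loose on the work surface: small dark open pin tin, 68 x 60 mm, 24 mm tall. Origin at the centre of its underside.

How it is judged (in metres and radians):
On the way, in this order (a step that is already met when the one before it is completed fails the run):
1. the bristle-up brush head is under the gauge blade, the table at rest in its detent, the knob not yet slipped (horizontal distance between bristle_head and gauge below 0.0035 m and velocity of joint table between -0.05 and 0.05 rad/s and value of joint cap below 0.2 rad), for 0.3 s.
2. the clamp screw is at its stop and the knob has slipped by its first click (horizontal distance between bristle_head and gauge below 0.0035 m and value of joint screw above 2.14 rad and value of joint cap above 0.25 rad), for 0.2 s.
At the end, for the whole second after the job is handed in: The bristle-up head's centre is within 3.5 mm (seen from above) of the gauge point, the table is at rest, the clamp screw is within 0.06 rad of its stop and the knob has slipped at least 0.25 rad past it (all of step 2 and velocity of joint table between -0.05 and 0.05 rad/s); the robot touches nothing.
It fails at once if a loose bystander pushed more than 30 mm from its place (distance of any of black_pot, tar_pot, spare_head, ferrule, lid, stone, tin from where it was at the start of the episode above 0.03 m).
It fails at once if the ratchet knob run on for half a turn of slip (value of joint cap above 3.14 rad).
It also fails if it takes over 72 s, if anything falls off the work surface, if the arm or the gripper's body presses on something with over 40 N, if the wrist force passes 120 N, or if a joint passes its speed limit or range.

## Robot

A 7-joint arm with a two-finger parallel gripper is mounted at the origin on a cart in front of the work surface, level with it; the furniture and walls round the work are solid. World frame = base frame: x ahead of the robot, y to its left, z up, the work surface at z = 0. Lengths are in m, angles in degrees, forces in N, time in s.
With the tool pointing down it reaches from about 0.425 to 0.825 m from the base axis. Payload 3.6 kg.
Tool frame: the origin (TCP) lies at the very end of the fingers, on their centre line; the grasp point (between the pads) lies behind it (r.grip_point_offset is the z of the grasp point in the tool frame, in m); z points along the fingers, y is the direction in which the jaws open and shut (so a half turn about z gives the same grasp; the last joint's range is limited). The gripper opens to 93 mm and grips with 3 to 60 N. Pads are 15 mm wide; open, the fingers measure 128 mm over their backs; the gripper's body (75 mm by 188 mm) begins 65 mm behind the grasp point.
Start: joints at [64.716, 35.231, -0.722, 81.555, 0.464, 63.22, -2.315], TCP at [0.262, -0.595, 0.219] pointing down, gripper open.
Joint ranges: [-178.69, 178.69], [-17.37, 117.87], [-77.05, 75.6], [15.02, 138.74], [-78.02, 258.01], [0.78, 113.62], [-162.83, 162.83]. Speed limits (degrees/s): [159.86, 159.86, 180, 180, 180, 180, 180].

## Interface

Orientations are given as [roll, pitch, yaw] about the fixed x, y, z axes, in that order (R = Rz(yaw) Ry(pitch) Rx(roll)).
In Python, from plant import r gives the robot as it stands.
- The arm moves only by the shell command python3 -m creep 'ROWS'. ROWS is a JSON object of lists of equal length, an entry for each row: "travel": the shift along the tool's x, y, z in cm, a list of three; "twist": the turn, a rotation vector about the tool's x, y, z in degrees, a list of three; "jaw": the finger opening in cm, from 0 to 9.3. In form: {"travel": [[tx, ty, tz], ...], "twist": [[ax, ay, az], ...], "jaw": [jaw, ...]}. A call has 1 to 10 rows; each row shifts and turns the commanded pose from where the row before left it, along the tool's axes as they then stand; what a row does not reach is not made up. A row lasts 1/8 s, in which the tool goes at most 62.5 mm and 10.7 degrees, less where a joint would pass 70% of its speed; a pose out of reach is approached as far as the arm can. A call with a gripper value outside its range is refused whole. The fingers move at their own pace and stop on an object; the grip force is fixed at half the most. Time passes only in rows, so rows that do not move let the fingers close. It gives the time, the measured TCP pose, the force and the opening at its end, in the units of the state.
- r.state(): the state, without advancing time (a new reading comes with each control period).
- r.read_camera(name): name is "scene" or "side" or "wrist"; returns (picture, depth): 480x640x3 uint8, red, green, blue; 480x640 float32, m along the optical axis (not along the pixel's ray), 0 where there is no reading.
- r.camera_info(name): a dict with "intrinsics" (3x3 intrinsics, pixels), "extrinsics" (4x4, takes a point from camera to world coordinates). Camera axes: x right, y down, z forward; pixel columns grow to the right and rows downward; lengths in m; the calibration is good to about 2 mm. A picture is of the moment at which its call begins: read the wrist's pose just before it. camera_info takes no time and is no camera call; for the wrist camera it gives the pose at the moment of the call.
- r.sign_off(): hands the job in, once; it reports no verdict.
The state is a dict: "clock": time; "qpos": joint angles; "joint_vel": joint speeds; "tau": joint torques, N m; "tool_pos": TCP position; "ee_rot": TCP orientation; "force": force on the tool from outside, world axes, zero at the start; "ft_torque": the same for the moment, N m; "opening": finger opening in m.
Only numpy, scipy, OpenCV 4.12 (cv2) and the standard library are available. Lean on these libraries where they do the work, as an engineer would, in place of code of your own. Each camera call takes 0.05 s, during which the arm holds its last target.

## Working session

There is one attempt and no reset: what is moved stays moved. The work goes in short steps, Python scripts to look and compute and a shell command to move; the robot and the scene stay as the last step left them, time stands still between calls to the robot, and variables do not carry over. Pictures are saved under pics/ and viewed, and the job is handed in when it is done.

```bash
ls; mkdir -p pics; python3 - <<'E'
from plant import r
import cv2,numpy as np
s=r.state();print(s, r.grip_point_offset)
for n in("scene","side"):
    p,d=r.read_camera(n);cv2.imwrite(f"pics/{n}0.png",p[:,:,::-1]);np.save(f"pics/{n}0.npy",d)
    i=r.camera_info(n);print(n,np.round(i["intrinsics"],1).tolist(),np.round(i["extrinsics"],3).tolist())
E
```

```text
pics
{'clock': 0.0, 'qpos': array([64.71764349, 35.28850725, -0.72456442, 81.63946967,  0.46283529,
       63.21944523, -2.31511842]), 'joint_vel': array([-0.00134918,  0.03277132,  0.03833052,  0.02743519, -0.0456009 ,
       -0.0256116 ,  0.07584245]), 'tau': array([ 3.64601806e-05, -4.58940804e+01,  2.09147134e-01, -1.65747768e+01,
       -6.09881384e-02,  2.03468464e-02,  2.49275918e-04]), 'tool_pos': array([ 0.26164476, -0.59415945,  0.21750021]), 'ee_rot': array([-1.79855394e+02, -6.47989673e-05,  2.37682711e+01]), 'force': array([-0.54527805,  0.35876711, -0.49101276]), 'ft_torque': array([-0.00024879, -0.01388035,  0.02847454]), 'opening': 0.09279233246937288} -0.0188
scene [[439.8, 0.0, 319.6], [0.0, 439.8, 243.5], [0.0, 0.0, 1.0]] [[-0.795, -0.303, 0.526, -0.107], [-0.607, 0.431, -0.668, 0.894], [-0.024, -0.85, -0.526, 0.802], [0.0, 0.0, 0.0, 1.0]]
side [[543.3, 0.0, 327.2], [0.0, 543.3, 236.1], [0.0, 0.0, 1.0]] [[0.998, 0.036, -0.054, 0.649], [0.063, -0.36, 0.931, -1.382], [0.014, -0.932, -0.361, 0.662], [0.0, 0.0, 0.0, 1.0]]
```

View pics/scene0.png

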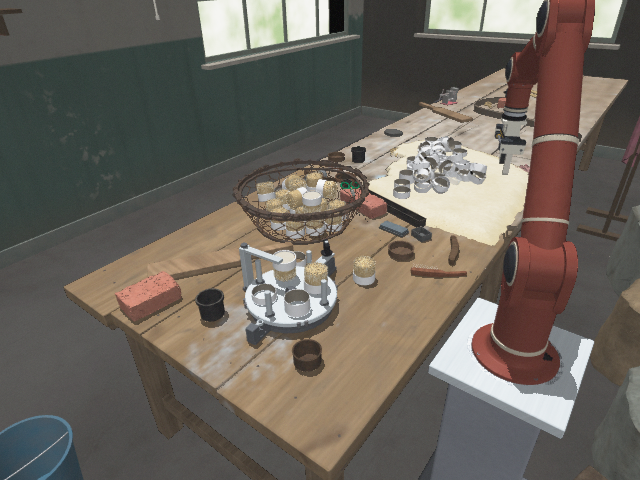

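View pics/side0.png

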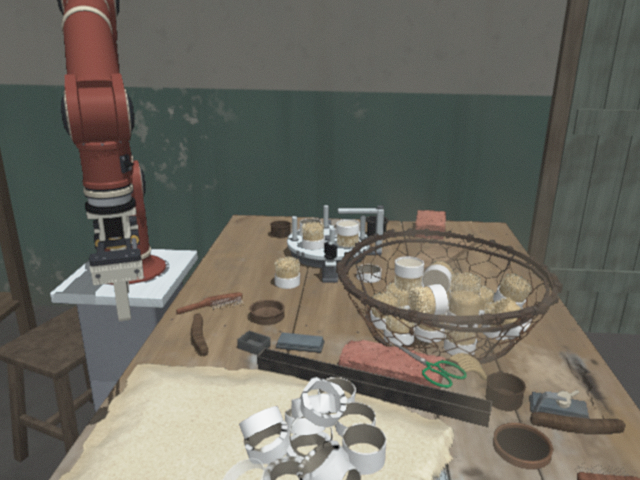

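The scene view shows the table at about (290,295), with the gauge post at (247,265), the clamp knob at (326,250) and the detent housing at (257,330). The bristle-up head appears at (316,277). I'll zoom in and compute positions.

```bash
cat > h.py <<'E'
import numpy as np,cv2
from plant import r
def cam(n):
    i=r.camera_info(n);return np.array(i["intrinsics"]),np.array(i["extrinsics"])
def pts(n,d):
    K,E=cam(n);v,u=np.mgrid[:480,:640]
    c=np.stack([(u-K[0,2])/K[0,0]*d,(v-K[1,2])/K[1,1]*d,d],-1)
    P=c@E[:3,:3].T+E[:3,3];P[d<=0]=np.nan;return P
def ray(n,u,v,z):
    K,E=cam(n);w=E[:3,:3]@np.array([(u-K[0,2])/K[0,0],(v-K[1,2])/K[1,1],1]);o=E[:3,3]
    return o+w*(z-o[2])/w[2]
E
python3 - <<'E'
from h import *
p=cv2.imread("pics/scene0.png");d=np.load("pics/scene0.npy")
c=p[220:380,180:400];cv2.imwrite("pics/scz.png",cv2.resize(c,None,fx=3.6,fy=3.6,interpolation=cv2.INTER_CUBIC))
p2=cv2.imread("pics/side0.png")
c=p2[190:300,250:410];cv2.imwrite("pics/sdz.png",cv2.resize(c,None,fx=5,fy=5,interpolation=cv2.INTER_CUBIC))
P=pts("scene",d)
for u,v in[(263,262),(247,258),(326,246),(316,272),(286,257),(257,325),(298,300),(263,293),(210,297),(307,350),(364,262)]:print(u,v,np.round(P[v,u],3))
# disc
m=(abs(P[...,2]-.045)<.004)&(p.min(2)>150)
m[:, :235]=0;m[:,345:]=0
print(m.sum());q=P[m];print(np.nanmin(q,0),np.nanmax(q,0))
cv2.imwrite("pics/m.png",m*255)
E
```

```text
263 262 [0.776 0.074 0.001]
247 258 [0.711 0.194 0.107]
326 246 [0.566 0.009 0.105]
316 272 [0.505 0.135 0.109]
286 257 [0.616 0.132 0.114]
257 325 [0.541 0.336 0.046]
298 300 [0.519 0.2   0.048]
263 293 [0.621 0.23  0.044]
210 297 [0.74  0.321 0.034]
307 350 [0.41  0.299 0.007]
364 262 [ 0.458 -0.034  0.066]
1624
[0.43301942 0.06160763 0.0410114 ] [0.68584899 0.36021126 0.04899029][ WARN:0@0.640] global loadsave.cpp:1063 imwrite_ Unsupported depth image for selected encoder is fallbacked to CV_8U.
```

View pics/scz.png

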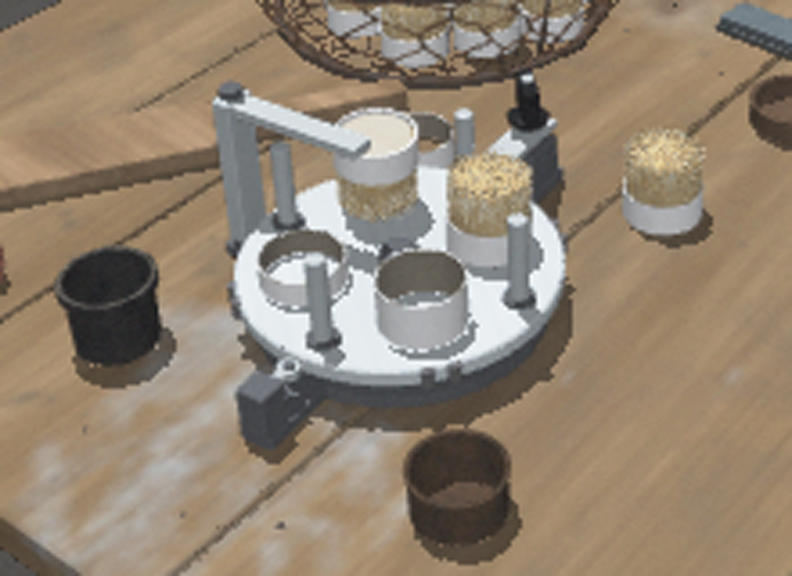

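View pics/sdz.png

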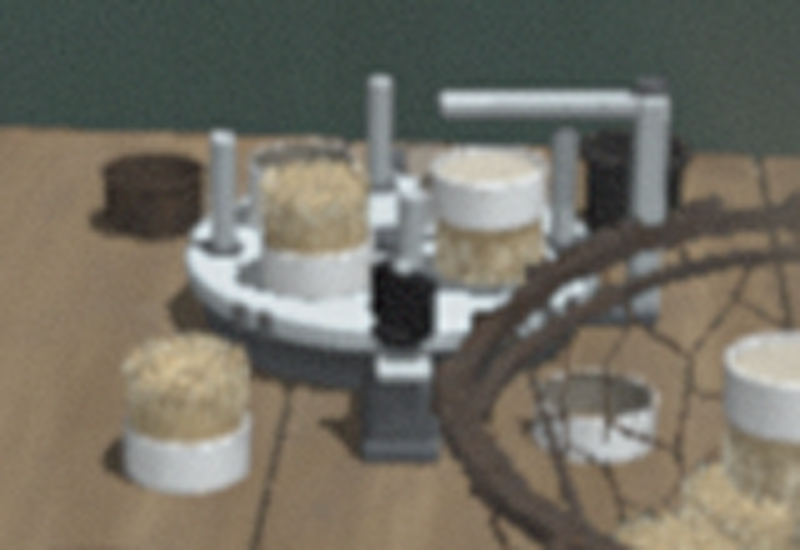

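```bash
python3 - <<'E'
from h import *
from scipy.optimize import least_squares
f=lambda n,u,v,z:ray(n,180+u/3.6,220+v/3.6,z) if n=="scene" else ray(n,250+u/5,190+v/5,z)
posts=[f("scene",*q,.12)[:2] for q in[(518,216),(463,113),(283,145),(317,259)]]
print("scene posts",np.round(posts,4).tolist())
side=[f("side",*q,.12)[:2] for q in[(223,135),(379,80),(565,133),(411,192)]]
print("side",np.round(side,4).tolist())
kn=f("scene",527,77,.107);print("knob",kn, f("side",404,270,.107))
A=np.array(posts);B=np.array(side)
for S in(A,B):
    c=least_squares(lambda x:np.linalg.norm(S-x,axis=1)-.105,[.56,.18]).x
    rel=S-c;print(c,np.linalg.norm(rel,axis=1),np.degrees(np.arctan2(rel[:,1],rel[:,0])))
print("gaugepost top",f("scene",231,97,.144), f("scene",358,148,.144),f("side",650,95,.144),f("side",443,98,.144))
print("det",f("scene",262,385,.048),f("scene",248,382,.048))
for n,q,z in[("black",(108,265),.062),("tar",(457,445),.04),("spare",(664,150),.084)]:print(n,f("scene",*q,z))
E
```

```text
scene posts [[0.4568, 0.1643], [0.575, 0.0798], [0.6607, 0.1964], [0.5409, 0.2861]]
side [[0.4592, 0.1633], [0.5461, 0.2804], [0.6659, 0.1883], [0.578, 0.0757]]
knob [ 0.57878452 -0.01053434  0.107     ] [ 0.57916953 -0.01162393  0.107     ]
[0.55829842 0.18303438] [0.10324646 0.10457745 0.10324231 0.10448481] [-169.54313326  -80.83740548    7.4340865    99.58533002]
[0.56226167 0.17811057] [0.10412619 0.10359833 0.10411939 0.1036382 ] [-171.80021426   98.95361996    5.60884523  -81.27286948]
gaugepost top [0.71479935 0.19566877 0.144     ] [0.58494619 0.19132353 0.144     ] [0.71656241 0.19477409 0.144     ] [0.59144489 0.17585486 0.144     ]
det [0.54314346 0.34860196 0.048     ] [0.55328594 0.35217293 0.048     ]
black [0.72036563 0.33243292 0.062     ]
tar [0.40198875 0.30788595 0.04      ]
spare [ 0.44421466 -0.01360981  0.084     ]
```

```bash
cat >> h.py <<'E'
from scipy.spatial.transform import Rotation as Ro
def tool():
    s=r.state();return s["tool_pos"],Ro.from_euler("xyz",s["ee_rot"],degrees=True).as_matrix(),s
def delta(x):
    p,R,s=tool();return np.round(R.T@(np.array(x)-p)*100,2)
E
python3 - <<'E'
from h import *
K,E=cam("wrist");p,R,s=tool()
print(K,np.round(R.T@(E[:3,3]-p),3),np.round(R.T@E[:3,:3],3))
print(delta([.5435,.2835,.26]))
E
```

```text
[[371.13533742   0.         313.63097766]
 [  0.         371.13533742 246.08288579]
 [  0.           0.           1.        ]] [ 0.08   0.    -0.166] [[ 0.002 -0.957 -0.29 ]
 [ 1.     0.001  0.001]
 [-0.001 -0.29   0.957]]
[ 61.17 -68.98  -4.09]
```

```bash
python3 -m creep '{"travel":[[3.8,-4.3,-0.5],[3.8,-4.3,-0.5],[3.8,-4.3,-0.5],[3.8,-4.3,-0.5],[3.8,-4.3,-0.5],[3.8,-4.3,-0.5],[3.8,-4.3,-0.5],[3.8,-4.3,-0.5]],"twist":[[0,0,0],[0,0,0],[0,0,0],[0,0,0],[0,0,0],[0,0,0],[0,0,0],[0,0,0]],"jaw":[7,7,7,7,7,7,7,7]}'
```

```text
clock: 1.1
tool_pos: [0.4017, -0.1556, 0.2587]
ee_rot: [-180.0, 0.0, 23.8]
force: [0.7, -0.6, -0.2]
opening: 0.0697
```

```bash
python3 -m creep '{"travel":[[3.8,-4.3,0],[3.8,-4.3,0],[3.8,-4.3,0],[3.8,-4.3,0],[3.8,-4.3,0],[3.8,-4.3,0],[3.8,-4.3,0],[3.8,-4.3,0],[0,0,0],[0,0,0]],"twist":[[0,0,0],[0,0,0],[0,0,0],[0,0,0],[0,0,0],[0,0,0],[0,0,0],[0,0,5],[0,0,5],[0,0,5]],"jaw":[7,7,7,7,7,7,7,7,7,7]}'
python3 - <<'E'
from h import *
print(r.state()["qpos"])
K,E=cam("wrist");p,d=r.read_camera("wrist");np.savez("pics/w1.npz",d=d,E=E,K=K);cv2.imwrite("pics/w1.png",p[:,:,::-1])
E
```

```text
clock: 2.35
tool_pos: [0.5406, 0.2807, 0.2575]
ee_rot: [180.0, 0.1, 8.7]
force: [-0.2, -0.3, -0.0]
opening: 0.0697
[ -22.21557766   30.07860364  -12.00097807   85.15291515    6.5524991
   65.57007097 -116.66288755]
```

View pics/w1.png

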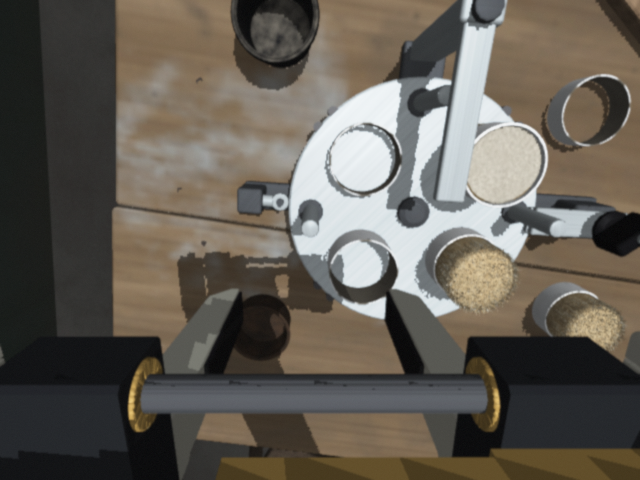

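The wrist view shows post 2's top at (311,228), the hub at (412,212), the blade end at (452,198), its screw head at (487,8), the bristle-up head at (475,275) and the knob at (618,232). I'll cast rays from these pixels.

```bash
python3 - <<'E'
from h import *
z=np.load("pics/w1.npz");K,E,d=z["K"],z["E"],z["d"]
def f(u,v,h):
    w=E[:3,:3]@np.array([(u-K[0,2])/K[0,0],(v-K[1,2])/K[1,1],1]);o=E[:3,3];return (o+w*(h-o[2])/w[2])[:2]
for n,u,v,h in[("post2",311,228,.12),("post0",555,230,.12),("post1?",446,95,.12),("hub",412,210,.05),("bladeend",452,198,.144),("screw",487,8,.154),("ring22",364,157,.067),("ring40",360,263,.085),("up",476,277,.119),("upside",507,163,.119),("det",252,197,.048)]:
    print(n,np.round(f(u,v,h),4))
p=cv2.imread("pics/w1.png");cv2.imwrite("pics/w1z.png",cv2.resize(p[0:330,230:630],None,fx=2,fy=1.8,interpolation=cv2.INTER_CUBIC))
E
```

```text
post2 [0.5442 0.2826]
post0 [0.574  0.0785]
post1? [0.663  0.1967]
hub [0.5612 0.181 ]
bladeend [0.5897 0.1812]
screw [0.7122 0.1948]
ring22 [0.6062 0.2421]
ring40 [0.5082 0.2293]
up [0.5222 0.1322]
upside [0.6212 0.1349]
det [0.5492 0.3444]
```

View pics/w1z.png

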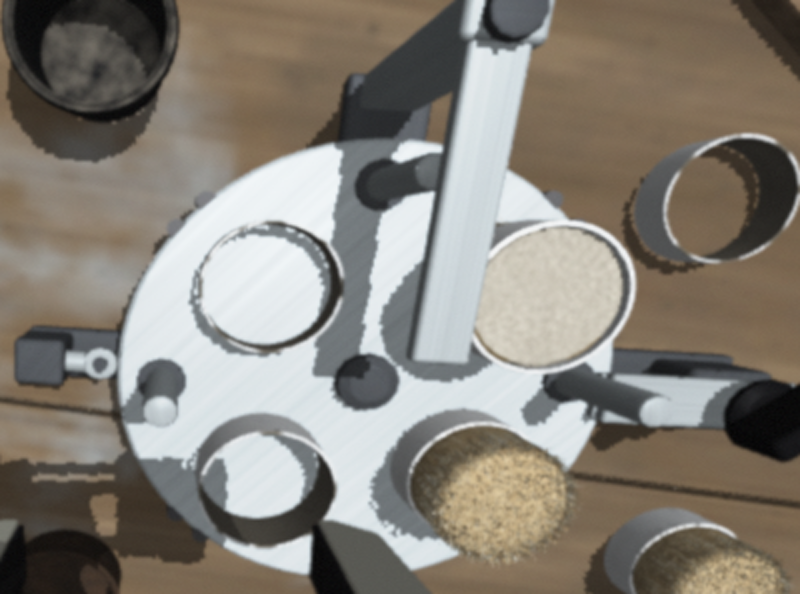

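```bash
python3 - <<'E'
from h import *
print(delta([.5442,.2833,.086]))
E
```

```text
[ 0.43 -0.27 17.17]
```

```bash
python3 -m creep '{"travel":[[0.4,-0.3,1],[0,0,3.5],[0,0,3.5],[0,0,3.5],[0,0,3],[0,0,2.7],[0,0,0]],"twist":[[0,0,0],[0,0,0],[0,0,0],[0,0,0],[0,0,0],[0,0,0],[0,0,0]],"jaw":[5,5,5,5,5,5,5]}'
python3 - <<'E'
from h import *
K,E=cam("wrist");p,d=r.read_camera("wrist");cv2.imwrite("pics/w2.png",p[:,:,::-1])
E
```

```text
clock: 3.28
tool_pos: [0.5428, 0.2822, 0.0839]
ee_rot: [179.9, 0.3, 8.8]
force: [-1.3, -0.3, 0.8]
opening: 0.0498
```

View pics/w2.png

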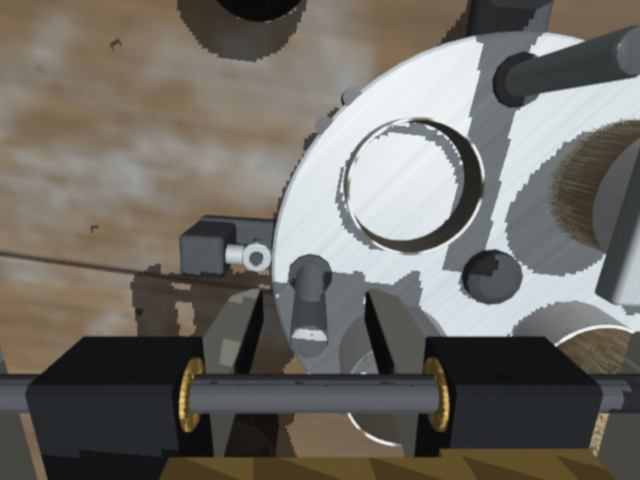

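The post stands between the fingers, its top at (310,337). I'll close the gripper.

```bash
python3 -m creep '{"travel":[[0.1,0,0],[0,0,0],[0,0,0],[0,0,0],[0,0,0],[0,0,0]],"twist":[[0,0,0],[0,0,0],[0,0,0],[0,0,0],[0,0,0],[0,0,0]],"jaw":[1,1,1,1,1,1]}'
python3 - <<'E'
from h import *
p,R,s=tool();A=np.array([.5605,.1808]);print(p,np.degrees(np.arctan2(*(p[:2]-A)[::-1])),np.linalg.norm(p[:2]-A),s["opening"])
c=R.T@np.r_[A-p[:2],0];print("axis in tool",c)
for a in(4,6,8):
    M=Ro.from_euler("z",a,degrees=True).as_matrix();print(a,R.T@(M-np.eye(3))@np.r_[(p[:2]-A)/np.linalg.norm(p[:2]-A)*.105,0]*100)
E
```

```text
clock: 4.08
tool_pos: [0.5456, 0.2848, 0.0873]
ee_rot: [-179.9, -0.1, 8.8]
force: [-0.8, 3.1, 2.8]
opening: 0.0154
[0.5456069  0.28481581 0.08725299] 98.14829181824538 0.10507660483290429 0.015373776268158654
axis in tool [-0.0012148   0.10506942 -0.00018524]
4 [-0.73268935  0.01710662 -0.00077423]
6 [-1.09813994  0.04482541 -0.00119401]
8 [-1.46240051  0.08528134 -0.00163488]
```

```bash
python3 -m creep '{"travel":[[-0.73,0.03,0],[-0.73,0.03,0],[-0.73,0.03,0],[-0.73,0.03,0],[-0.73,0.03,0],[-0.73,0.03,0],[-0.73,0.03,0],[-0.73,0.03,0],[-0.73,0.03,0],[0,0,0]],"twist":[[0,0,-4],[0,0,-4],[0,0,-4],[0,0,-4],[0,0,-4],[0,0,-4],[0,0,-4],[0,0,-4],[0,0,-4],[0,0,0]],"jaw":[1,1,1,1,1,1,1,1,1,1]}'
cat >> h.py <<'E'
def ang():
    p,R,s=tool();A=np.array([.5605,.1808]);print(p,np.degrees(np.arctan2(*(p[:2]-A)[::-1]))%360,np.linalg.norm(p[:2]-A),s["opening"],s["force"],s["ft_torque"],s["qpos"])
E
python3 -c "
from h import *
ang()"
```

```text
clock: 5.32
tool_pos: [0.487, 0.2562, 0.0872]
ee_rot: [-179.8, -0.1, 44.9]
force: [-3.4, 4.1, 2.7]
opening: 0.0154
[0.48702258 0.2561836  0.08718396] 134.26636436528244 0.10526926503674967 0.015414266740525777 [-3.43929214  4.07387042  2.73099327] [0.80239724 0.55636812 0.01200719] [-16.69592342  37.34142612 -20.56724034 106.12827207  19.14456526
  39.84832695 -93.34805654]
```

```bash
python3 -m creep '{"travel":[[-0.73,0.03,0],[-0.73,0.03,0],[-0.73,0.03,0],[-0.73,0.03,0],[-0.73,0.03,0],[-0.73,0.03,0],[-0.73,0.03,0],[-0.73,0.03,0],[-0.73,0.03,0],[-0.73,0.03,0]],"twist":[[0,0,-4],[0,0,-4],[0,0,-4],[0,0,-4],[0,0,-4],[0,0,-4],[0,0,-4],[0,0,-4],[0,0,-4],[0,0,-4]],"jaw":[1,1,1,1,1,1,1,1,1,1]}'
python3 -c "
from h import *
ang()"
```

```text
clock: 6.58
tool_pos: [0.4555, 0.1899, 0.0871]
ee_rot: [-179.8, 0.0, 85.0]
force: [-6.4, 2.1, 7.0]
opening: 0.0154
[0.45548535 0.18992294 0.08714366] 175.03500659012644 0.10541017120803918 0.01538077243932568 [-6.39382375  2.06654894  7.00478176] [0.47285558 0.98065389 0.18915167] [ -3.77182787  35.77276067 -32.08955959 114.61296334  30.08702297
  38.077364   -60.26295041]
```

```bash
python3 -m creep '{"travel":[[-0.73,0.03,0],[-0.73,0.03,0],[-0.73,0.02,0],[-0.73,0.02,0],[-0.73,0.03,0],[-0.73,0.02,0],[-0.73,0.03,0],[-0.73,0.02,0],[-0.73,0.03,0],[-0.73,0.02,0]],"twist":[[0,0,-4],[0,0,-4],[0,0,-4],[0,0,-4],[0,0,-4],[0,0,-4],[0,0,-4],[0,0,-4],[0,0,-4],[0,0,-4]],"jaw":[1,1,1,1,1,1,1,1,1,1]}'
python3 - <<'E'
from h import *
ang()
K,E=cam("wrist");p,d=r.read_camera("wrist");cv2.imwrite("pics/w3.png",p[:,:,::-1])
p,d=r.read_camera("scene");cv2.imwrite("pics/s3.png",cv2.resize(p[220:380,180:400,::-1],None,fx=3.6,fy=3.6,interpolation=cv2.INTER_CUBIC))
E
```

```text
clock: 7.82
tool_pos: [0.4749, 0.1195, 0.0871]
ee_rot: [-179.9, 0.0, 125.0]
force: [-4.1, 1.7, 7.1]
opening: 0.0153
[0.474857   0.11946493 0.08711854] 215.60915618623613 0.10534093884809663 0.015321443745270827 [-4.13178623  1.67321059  7.13985073] [0.27058042 0.60580125 0.24598428] [ 11.71963764  38.69204509 -43.7181243  115.03395406  39.9059708
  42.42647982 -21.77183283]
```

View pics/s3.png

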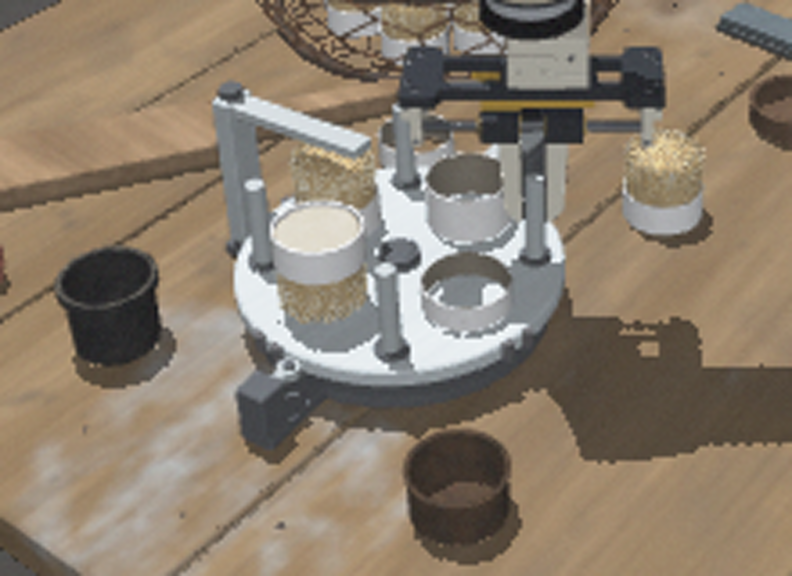

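View pics/w3.png

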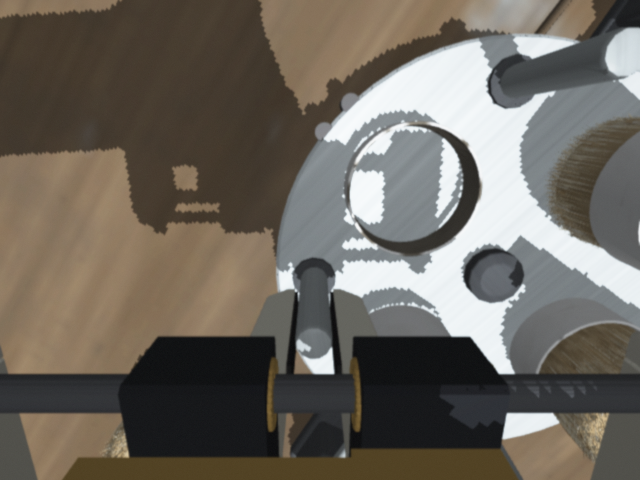

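Bristle head is approaching the blade, at (335,170) in the zoom. I'll go on carefully.

```bash
python3 -m creep '{"travel":[[-0.55,0.02,0],[-0.55,0.02,0],[-0.55,0.02,0],[-0.55,0.02,0],[0,0,0]],"twist":[[0,0,-3],[0,0,-3],[0,0,-3],[0,0,-3],[0,0,0]],"jaw":[1,1,1,1,1]}'
python3 -c "
from h import *
ang()"
python3 -m creep '{"travel":[[-0.18,0,0],[0,0,0]],"twist":[[0,0,-1],[0,0,0]],"jaw":[1,1]}'
python3 -c "
from h import *
ang()"
python3 -m creep '{"travel":[[-0.18,0,0],[0,0,0]],"twist":[[0,0,-1],[0,0,0]],"jaw":[1,1]}'
python3 -c "
from h import *
ang()"
```

```text
clock: 8.55
tool_pos: [0.4916, 0.1013, 0.0871]
ee_rot: [-179.9, 0.2, 136.7]
force: [-0.3, -2.3, 6.6]
opening: 0.0158
[0.49162357 0.10126106 0.08711936] 229.10920402723497 0.10521599843392627 0.01583395125163862 [-0.26129744 -2.29780249  6.63728078] [-0.35207119 -0.12942774  0.1610684 ] [ 15.66265577  40.56347148 -46.91538834 113.22680266  42.49536733
  45.06601706  -9.63038511]
clock: 8.8
tool_pos: [0.4918, 0.101, 0.0871]
ee_rot: [-179.9, 0.1, 137.7]
force: [-1.9, -0.6, 7.8]
opening: 0.0153
[0.49183222 0.10101836 0.08711853] 229.2815349632726 0.1052633585212467 0.015319601253017043 [-1.90476633 -0.61284644  7.77121309] [-0.05818866  0.22937821  0.0204172 ] [ 15.91064263  40.71999697 -47.24161122 113.13532943  42.58205549
  45.2827541   -8.6409137 ]
clock: 9.05
tool_pos: [0.4921, 0.1008, 0.0871]
ee_rot: [-179.9, -0.0, 138.7]
force: [-4.1, 0.1, 7.7]
opening: 0.0154
[0.49206285 0.10079886 0.08713492] 229.45459248890637 0.10527974825775765 0.015350685184915858 [-4.14978831  0.14175229  7.69541845] [ 0.21423031  0.66834519 -0.09178674] [ 16.17198974  40.88793246 -47.5890166  113.03328025  42.66564841
  45.51581338  -7.64057991]
```

The disc jumped into its detent and now holds against further motion at about 229.3°. I'll release and check.

```bash
python3 -m creep '{"travel":[[0.2,0,0],[0,0,0],[0,0,0],[0,0,0],[0,0,-3],[0,0,-5],[0,0,-5],[0,0,-3]],"twist":[[0,0,1],[0,0,0],[0,0,0],[0,0,0],[0,0,0],[0,0,0],[0,0,0],[0,0,0]],"jaw":[1,5,5,5,5,5,5,5]}'
python3 - <<'E'
from h import *
K,E=cam("wrist");print(np.round(tool()[0],4));p,d=r.read_camera("wrist");cv2.imwrite("pics/w4.png",p[:,:,::-1]);np.savez("pics/w4.npz",d=d,E=E,K=K)
p,d=r.read_camera("scene");cv2.imwrite("pics/s4.png",cv2.resize(p[220:380,180:400,::-1],None,fx=3.6,fy=3.6,interpolation=cv2.INTER_CUBIC))
E
```

```text
clock: 10.05
tool_pos: [0.4922, 0.1026, 0.2489]
ee_rot: [179.9, 0.1, 137.8]
force: [0.4, -1.0, 0.4]
opening: 0.05
[0.4922 0.1026 0.2489]
```

View pics/s4.png

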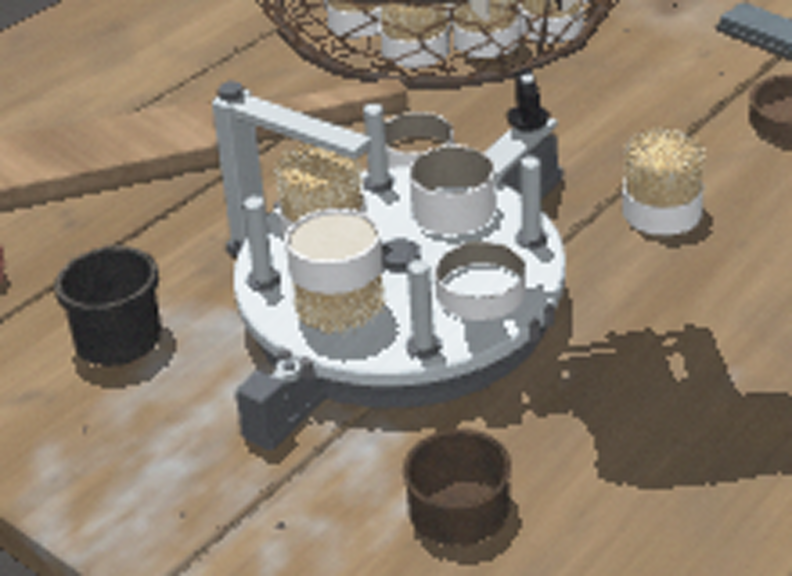

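View pics/w4.png

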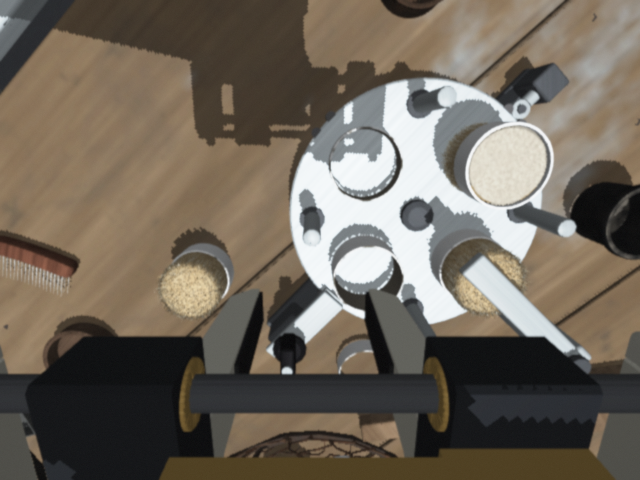

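The bristle head sits under the blade in both views (wrist about (485,275)). I'll check the angles numerically and find the knob, whose bar is at (288,355) in the wrist view.

```bash
python3 - <<'E'
from h import *
z=np.load("pics/w4.npz");K,E,d=z["K"],z["E"],z["d"]
def f(u,v,h):
    w=E[:3,:3]@np.array([(u-K[0,2])/K[0,0],(v-K[1,2])/K[1,1],1]);o=E[:3,3];return (o+w*(h-o[2])/w[2])[:2]
A=np.array([.5605,.1808])
L=[("p2",f(312,236,.12)),("p1",f(445,97,.12)),("p0",f(567,228,.12))]
L+=[("s%d"%i,ray("scene",180+u/3.6,220+v/3.6,.12)[:2]) for i,(u,v) in enumerate([(373,107),(530,161),(420,265),(254,201)])]
L+=[("bladeend",f(472,262,.144)),("screwh",f(583,358,.154)),("head",f(485,273,.119))]
L+=[("knobtop a",f(287,340,.107)),("knob b",f(288,372,.107)),("det",f(548,77,.048)),("spare",f(192,290,.084))]
for n,q in L: print(n,np.round(q,4),np.round(np.degrees(np.arctan2(*(q-A)[::-1])),1),np.round(np.linalg.norm(q-A),4))
print(delta([.579,-.010,.26]))
E
```

```text
p2 [0.491  0.1011] -131.1 0.1057
p1 [0.4781 0.2459] 141.7 0.105
p0 [0.6263 0.2606] 50.5 0.1034
s0 [0.6397 0.1146] -39.9 0.1032
s1 [0.4913 0.1031] -131.7 0.1041
s2 [0.4779 0.2492] 140.3 0.1072
s3 [0.6263 0.2625] 51.1 0.1048
bladeend [0.5848 0.1834] 6.0 0.0244
screwh [0.7076 0.2014] 8.0 0.1485
head [0.6146 0.1883] 7.9 0.0546
knobtop a [0.553  0.0132] -92.6 0.1678
knob b [ 0.5791 -0.0102] -84.4 0.1919
det [0.5386 0.3472] 97.5 0.1678
spare [ 0.4605 -0.028 ] -115.6 0.2315
[-13.96  -2.63  -0.99]
```

```bash
python3 -m creep '{"travel":[[-4,-0.8,-0.3],[-4,-0.8,-0.3],[-4,-0.8,-0.3],[-2,-0.2,-0.1],[0,0,0]],"twist":[[0,0,0],[0,0,0],[0,0,0],[0,0,0],[0,0,0]],"jaw":[5,5,5,5,5]}'
python3 - <<'E'
from h import *
K,E=cam("wrist");s=r.state();print(s["qpos"],s["force"],s["ft_torque"]);p,d=r.read_camera("wrist");cv2.imwrite("pics/w5.png",p[:,:,::-1]);np.savez("pics/w5.npz",d=d,E=E,K=K)
cv2.imwrite("pics/w5z.png",cv2.resize(p[150:330,220:400,::-1],None,fx=3.3,fy=3.3,interpolation=cv2.INTER_CUBIC))
E
```

```text
clock: 10.78
tool_pos: [0.5779, -0.013, 0.2546]
ee_rot: [-179.9, -0.1, 137.6]
force: [0.4, 1.1, -0.1]
opening: 0.0498
[ 31.45568437  36.22638903 -55.9919869   89.7514485   31.14535816
  71.0672733   17.74201899] [ 0.40864723  1.08379806 -0.11069857] [ 0.02431264 -0.10233194 -0.02649225]
```

View pics/w5.png

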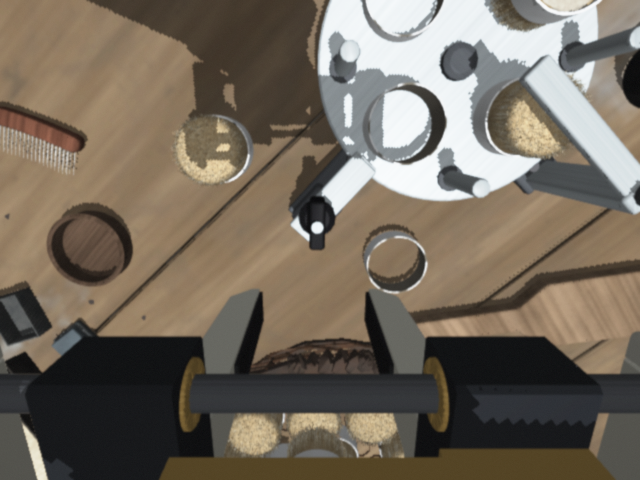

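View pics/w5z.png

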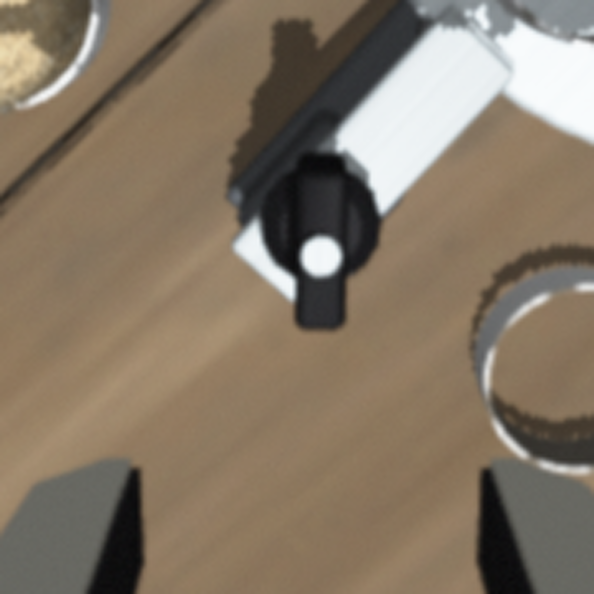

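The bar lies along the tool's x at (317,228), so the jaws already straddle its thickness. I'll get the exact offset and check how near the basket is.

```bash
python3 - <<'E'
from h import *
z=np.load("pics/w5.npz");K,E,d=z["K"],z["E"],z["d"]
def f(u,v,h):
    w=E[:3,:3]@np.array([(u-K[0,2])/K[0,0],(v-K[1,2])/K[1,1],1]);o=E[:3,3];return (o+w*(h-o[2])/w[2])[:2]
k=f(317.2,227.9,.107);print("dot",k,d[228,317])
a=f(317.3,249,.107);b=f(317.3,220,.107);print("ends",a,b)
print("tool-to",delta([*k,.081]))
P=pts("scene",np.load("pics/scene0.npy"))
for zc in(.12,.16):
    m=(P[...,2]>zc)&(P[...,0]>.5)&(P[...,0]<1.1)&(P[...,1]<.05)&(P[...,1]>-.4)
    q=P[m];D=np.linalg.norm(q[:,:2]-k,axis=1);i=np.argsort(D)[:5];print(zc,len(q),np.round(D[i],3),np.round(q[i],3).tolist(),q[:,2].max())
E
```

```text
dot [ 0.57725992 -0.00988195] 0.3195315
ends [ 0.59156469 -0.02272856] [ 0.5721075  -0.00509495]
tool-to [ 0.04  0.13 17.41]
0.12 2497 [0.101 0.102 0.103 0.103 0.103] [[0.664, -0.061, 0.142], [0.66, -0.071, 0.143], [0.66, -0.071, 0.139], [0.654, -0.079, 0.141], [0.662, -0.069, 0.146]] 0.15730860424291582Traceback (most recent call last):
  File "<stdin>", line 11, in <module>
    return umr_maximum(a, axis, None, out, keepdims, initial, where)
ValueError: zero-size array to reduction operation maximum which has no identity
```

```bash
python3 -m creep '{"travel":[[0,0.2,2],[0,0,3.5],[0,0,3.5],[0,0,3.5],[0,0,2.7],[0,0,2],[0,0,0]],"twist":[[0,0,0],[0,0,0],[0,0,0],[0,0,0],[0,0,0],[0,0,0],[0,0,0]],"jaw":[4,4,4,4,4,4,4]}'
python3 - <<'E'
from h import *
p,d=r.read_camera("wrist");cv2.imwrite("pics/w6.png",p[:,:,::-1])
E
```

```text
clock: 11.7
tool_pos: [0.5779, -0.009, 0.0835]
ee_rot: [-179.9, -0.1, 137.9]
force: [0.1, 0.7, -0.2]
opening: 0.04
```

View pics/w6.png

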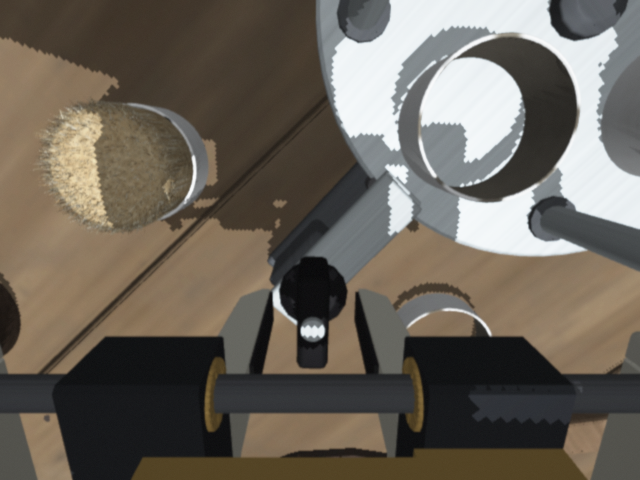

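The knob bar at (313,340) is centred between the fingers. I'll close.

```bash
python3 -m creep '{"travel":[[0,0,0],[0,0,0],[0,0,0],[0,0,0],[0,0,0]],"twist":[[0,0,0],[0,0,0],[0,0,0],[0,0,0],[0,0,0]],"jaw":[0.8,0.8,0.8,0.8,0.8]}'
cat >> h.py <<'E'
def kn():
    s=r.state();print("T",np.round(s["ft_torque"],3),"F",np.round(s["force"],1),s["ee_rot"],np.round(s["qpos"],0),"ft z0 at tcp?",s["tool_pos"])
E
python3 -c "
from h import *
kn()"
python3 -m creep '{"travel":[[0,0,0],[0,0,0],[0,0,0],[0,0,0],[0,0,0],[0,0,0]],"twist":[[0,0,5],[0,0,5],[0,0,5],[0,0,5],[0,0,5],[0,0,5]],"jaw":[0.8,0.8,0.8,0.8,0.8,0.8]}'
python3 -c "
from h import *
kn()"
```

```text
clock: 12.38
tool_pos: [0.579, -0.0104, 0.0852]
ee_rot: [-179.9, 0.0, 137.7]
force: [-2.3, -2.0, 4.9]
opening: 0.0139
T [-0.456  0.408 -0.017] F [-2.3 -2.   4.9] [-1.79909740e+02  4.48707618e-02  1.37742991e+02] [ 27.  46. -48. 101.  43.  53.   8.] ft z0 at tcp? [ 0.57900616 -0.01041697  0.08523623]
clock: 13.12
tool_pos: [0.5778, -0.0112, 0.0852]
ee_rot: [-179.8, 0.1, 107.6]
force: [-4.0, -2.2, 8.5]
opening: 0.0139
T [-0.798  0.949  0.09 ] F [-4.  -2.2  8.5] [-1.79766563e+02  1.38265169e-01  1.07578742e+02] [ 23.  44. -40. 101.  37.  49. -17.] ft z0 at tcp? [ 0.57778976 -0.01119297  0.08522348]
```

```bash
python3 -m creep '{"travel":[[0,0,0],[0,0,0],[0,0,0],[0,0,0]],"twist":[[0,0,5],[0,0,5],[0,0,5],[0,0,0]],"jaw":[0.8,0.8,0.8,0.8]}'
python3 -c "
from h import *
kn()"
python3 -m creep '{"travel":[[0,0,0],[0,0,0],[0,0,0],[0,0,0]],"twist":[[0,0,5],[0,0,5],[0,0,5],[0,0,0]],"jaw":[0.8,0.8,0.8,0.8]}'
python3 -c "
from h import *
kn()"
python3 -m creep '{"travel":[[0,0,0],[0,0,0],[0,0,0],[0,0,0]],"twist":[[0,0,5],[0,0,5],[0,0,5],[0,0,0]],"jaw":[0.8,0.8,0.8,0.8]}'
python3 -c "
from h import *
kn()"
```

```text
clock: 13.62
tool_pos: [0.5771, -0.0114, 0.0852]
ee_rot: [-179.7, 0.2, 92.7]
force: [-5.8, -3.8, 9.0]
opening: 0.0142
T [-0.791  1.182 -0.014] F [-5.8 -3.8  9. ] [-179.72213339    0.22647139   92.68886609] [ 21.  43. -36. 101.  33.  48. -29.] ft z0 at tcp? [ 0.57705593 -0.01136266  0.08519714]
clock: 14.12
tool_pos: [0.5763, -0.0113, 0.0852]
ee_rot: [-179.7, 0.3, 77.7]
force: [-5.7, -2.8, 10.0]
opening: 0.0138
T [-0.747  1.507 -0.005] F [-5.7 -2.8 10. ] [-179.70475383    0.31262218   77.70168977] [ 19.  42. -32. 101.  30.  46. -41.] ft z0 at tcp? [ 0.57631211 -0.01130408  0.08517852]
clock: 14.62
tool_pos: [0.5756, -0.0111, 0.0852]
ee_rot: [-179.7, 0.4, 62.7]
force: [-7.9, -3.4, 10.4]
opening: 0.0139
T [-0.742  1.799  0.013] F [-7.9 -3.4 10.4] [-179.71995363    0.40136532   62.7196706 ] [ 16.  41. -28. 101.  26.  45. -53.] ft z0 at tcp? [ 0.57563745 -0.01105296  0.08518741]
```

```bash
python3 -m creep '{"travel":[[-0.1,-0.15,-0.1],[0,0,0],[0,0,0]],"twist":[[0,0,5],[0,0,5],[0,0,5]],"jaw":[0.8,0.8,0.8]}'
python3 -c "
from h import *
kn()"
python3 -m creep '{"travel":[[0,0,0],[0,0,0]],"twist":[[0,0,5],[0,0,5]],"jaw":[0.8,0.8]}'
python3 -c "
from h import *
kn()"
python3 -m creep '{"travel":[[0,0,0],[0,0,0]],"twist":[[0,0,5],[0,0,5]],"jaw":[0.8,0.8]}'
python3 -c "
from h import *
kn()"
```

```text
clock: 15.0
tool_pos: [0.5749, -0.0106, 0.0853]
ee_rot: [-179.8, 0.3, 47.7]
force: [-4.4, -1.6, 3.9]
opening: 0.0135
T [-0.449  1.017  0.124] F [-4.4 -1.6  3.9] [-179.84357969    0.2940164    47.65090647] [ 14.  40. -24. 102.  23.  43. -64.] ft z0 at tcp? [ 0.57489497 -0.01064593  0.08526876]
clock: 15.25
tool_pos: [0.5746, -0.0103, 0.0853]
ee_rot: [-179.9, 0.3, 37.7]
force: [-5.2, -1.0, 4.5]
opening: 0.0135
T [-0.302  1.166  0.121] F [-5.2 -1.   4.5] [-179.85523094    0.33508257   37.66547772] [ 12.  39. -21. 102.  20.  43. -72.] ft z0 at tcp? [ 0.5745553  -0.0103045   0.08528363]
clock: 15.5
tool_pos: [0.5743, -0.0099, 0.0853]
ee_rot: [-179.9, 0.4, 27.7]
force: [-5.8, -0.9, 4.8]
opening: 0.0136
T [-0.156  1.294  0.215] F [-5.8 -0.9  4.8] [-179.87237408    0.36992617   27.67535871] [ 10.  39. -19. 102.  17.  42. -80.] ft z0 at tcp? [ 0.57426988 -0.00992193  0.08526105]
```

```bash
python3 -m creep '{"travel":[[0,0,0],[0,0,0]],"twist":[[0,0,5],[0,0,5]],"jaw":[0.8,0.8]}'
python3 -c "
from h import *
kn()"
python3 -m creep '{"travel":[[0,0,0],[0,0,0]],"twist":[[0,0,5],[0,0,5]],"jaw":[0.8,0.8]}'
python3 -c "
from h import *
kn()"
python3 -m creep '{"travel":[[0,0,0],[0,0,0]],"twist":[[0,0,5],[0,0,5]],"jaw":[0.8,0.8]}'
python3 -c "
from h import *
kn()"
```

```text
clock: 15.75
tool_pos: [0.5741, -0.0094, 0.0852]
ee_rot: [-179.9, 0.4, 17.7]
force: [-6.6, 0.6, 4.7]
opening: 0.0135
T [-0.022  1.4    0.098] F [-6.6  0.6  4.7] [-179.89915151    0.39699258   17.69611099] [  9.  39. -16. 102.  15.  42. -87.] ft z0 at tcp? [ 0.57407174 -0.00944778  0.08524242]
clock: 16.0
tool_pos: [0.574, -0.0089, 0.0853]
ee_rot: [-179.9, 0.4, 7.7]
force: [-6.5, -0.1, 5.2]
opening: 0.0138
T [0.102 1.339 0.168] F [-6.5 -0.1  5.2] [-179.9274793     0.41565666    7.71189458] [  7.  38. -13. 102.  12.  41. -95.] ft z0 at tcp? [ 0.57396585 -0.00894843  0.08526181]
clock: 16.25
tool_pos: [0.574, -0.0085, 0.0853]
ee_rot: [-180.0, 0.4, -2.3]
force: [-6.6, 1.0, 4.5]
opening: 0.0137
T [0.22  1.35  0.174] F [-6.6  1.   4.5] [-179.96075072    0.42293834   -2.27408864] [   5.   38.  -10.  102.   10.   41. -102.] ft z0 at tcp? [ 0.57397362 -0.00846111  0.08527672]
```

```bash
python3 -m creep '{"travel":[[0,0,0],[0,0,0],[0,0,0]],"twist":[[0,0,5],[0,0,5],[0,0,3]],"jaw":[0.8,0.8,0.8]}'
python3 - <<'E'
from h import *
kn()
z=[]
for i in range(4):
    r.read_camera("wrist");z.append(r.state()["ft_torque"][2])
print(z)
p,d=r.read_camera("wrist");cv2.imwrite("pics/w7.png",p[:,:,::-1])
E
```

```text
clock: 16.62
tool_pos: [0.574, -0.0078, 0.0853]
ee_rot: [180.0, 0.4, -15.2]
force: [-5.3, 0.9, 5.1]
opening: 0.0139
T [0.438 1.361 0.153] F [-5.3  0.9  5.1] [179.98827455   0.42528746 -15.19136631] [   3.   38.   -7.  102.    6.   41. -112.] ft z0 at tcp? [ 0.57404045 -0.00781385  0.0852669 ]
[np.float64(0.10305298761166831), np.float64(0.021593154487956023), np.float64(-0.06111598406941271), np.float64(0.0085344722236292)]
```

View pics/w7.png

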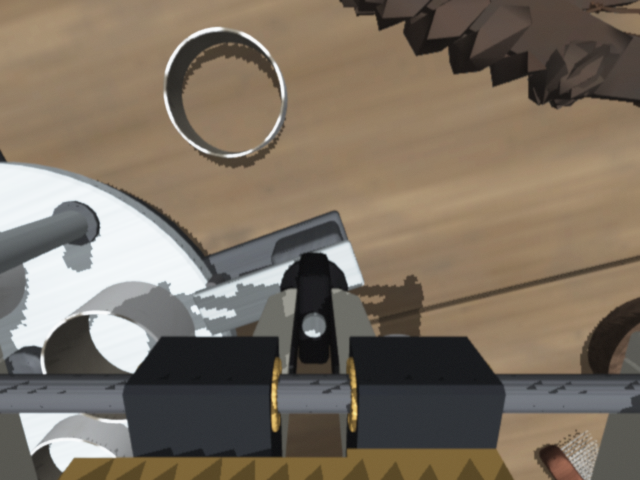

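The bar is still aligned with the tool after 153° (2.67 rad) of turning. That is more than the screw's full 2.2 rad plus 0.25 for any starting angle. I'll release and rise.

```bash
python3 -m creep '{"travel":[[0,0,0],[0,0,0],[0,0,0],[0,0,-2],[0,0,-5],[0,0,-5],[0,0,-5],[0,0,-3],[0,0,0]],"twist":[[0,0,0],[0,0,0],[0,0,0],[0,0,0],[0,0,0],[0,0,0],[0,0,0],[0,0,0],[0,0,0]],"jaw":[4,4,4,4,4,4,4,4,4]}'
python3 - <<'E'
from h import *
K,E=cam("wrist");p,d=r.read_camera("wrist");cv2.imwrite("pics/w8.png",p[:,:,::-1])
p,d=r.read_camera("scene");cv2.imwrite("pics/s8.png",cv2.resize(p[220:380,180:400,::-1],None,fx=3.6,fy=3.6,interpolation=cv2.INTER_CUBIC))
kn()
E
```

```text
clock: 18.0
tool_pos: [0.5791, -0.0098, 0.2883]
ee_rot: [-179.9, -0.4, -15.2]
force: [0.3, -0.5, 0.2]
opening: 0.04
T [ 0.076  0.032 -0.002] F [-0.8  0.2 -0. ] [ 1.79973976e+02  7.97608551e-02 -1.52403364e+01] [   4.   26.   -8.   88.    4.   67. -110.] ft z0 at tcp? [ 0.57695134 -0.00997116  0.28467794]
```

View pics/w8.png

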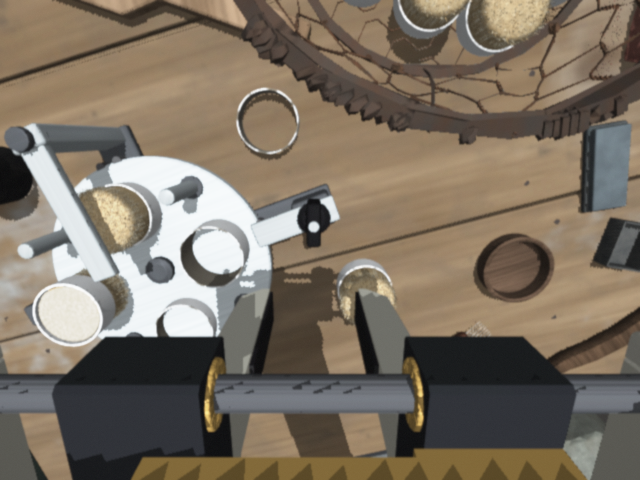

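View pics/s8.png

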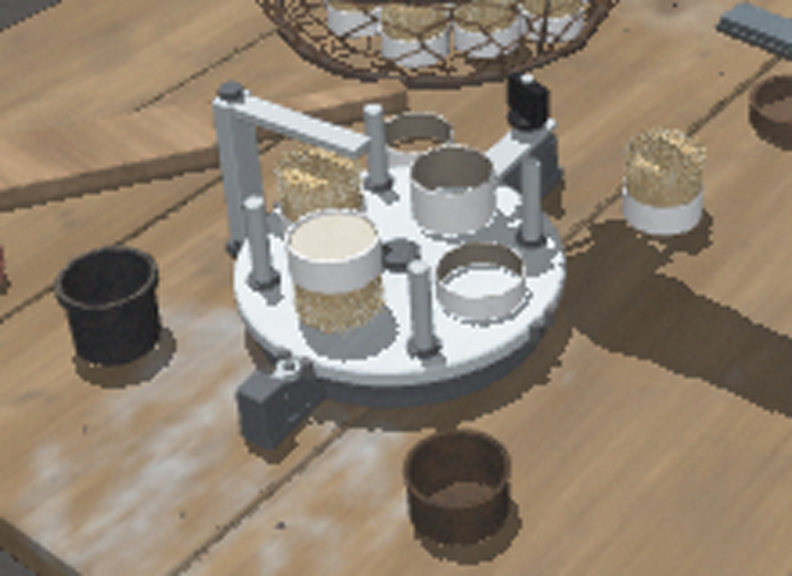

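Knob bar at (314,220) stays at the turned angle; the posts and bystanders are in the same pixels as before the clamping. I'll hand it in.

```bash
python3 -c "
from plant import r
print(r.sign_off())"
```

```text
the job is handed in; nothing more can be done
None
```

I turned the table about 132° anticlockwise by post 2 until it clicked into its detent, with the bristle-up head under the gauge blade. Then I turned the clamp knob 153° (2.67 rad) clockwise, released it, rose clear and handed in at about 18 s. No verdict was reported.

- **Table position:** after release, the posts measured within about 1.5° of where they belong with the head under the gauge. After clamping, the scene view looked unchanged. My direct sight of the head was partly hidden by the blade, so it could not confirm the 3.5 mm; the click and the post angles are the evidence.
- **Clamp:** 2.67 rad is more than the screw's longest possible travel (2.2 rad). Depending on where the screw started, the knob slipped about 0.5 to 1.7 rad, inside the 0.25 to 3.1 limits. The bar stayed aligned with the gripper, so the fingers did not slip on it.
- **Less certain:** the wrist torque was too noisy (0.10–0.22 N m while turning) to show the stop or the clicks clearly. The clamp result rests on the turned angle.
- **Surroundings:** the loose things in view had not moved, and the robot was touching nothing when I handed in.

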